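# Switch the heat over to the loaded warmer

### The arm

A 7-joint arm with a two-finger parallel gripper is mounted at the origin on the work surface. World frame = base frame: x ahead of the robot, y to its left, z up, the work surface at z = 0. Lengths are in m, angles in rad, forces in N, time in s.
With the tool pointing down it reaches from about 0.375 to 0.925 m from the base axis. Payload 3.1 kg.
Tool frame: the origin (TCP) lies midway between the tips of the shut fingers; the grasp point (between the pads) lies pinch_z behind it (pinch_z is the distance from the TCP to the grasp point, in m); y points along the fingers, z is the direction in which the jaws open and shut, and the axes are right-handed (so a half turn about y gives the same grasp; the last joint's range is limited). The gripper opens to 85 mm and grips with 20 to 120 N. Pads are 22 mm wide; open, the fingers measure 114 mm over their backs; the gripper's body (76 mm by 85 mm) begins 54 mm behind the grasp point. The pads swing forward as they close: fully open they stand 13 mm farther back than shut.
Start: joints at [1.088, 0.383, 0.044, 1.598, -0.018, 1.161, -0.05], TCP at [0.244, -0.602, 0.231] pointing down, gripper open.
Joint ranges: [-2.61, 2.61], [-0.41, 2.15], [-1.48, 1.57], [0, 2.5], [-1.57, 4.71], [0.05, 1.97], [-2.85, 2.85]. Speed limits (rad/s): [2.79, 2.79, 3.14, 3.14, 3.14, 3.14, 3.14].

### API

Orientations are given as a unit quaternion [x, y, z, w].
In Python, from bench import * gives the robot as it stands. Calls block until the motion is done:
- move_ptp(position, orientation): joint-space move of the TCP to a pose.
- move_straight(position, v=0.15, rotation=None): straight line of the TCP; rotation=None keeps the orientation; v is the mean speed in m/s.
- movej(angles): joint-space move.
- grip(opening): finger opening in m; the grip force is fixed at half the most; returns when the fingers have stopped.
- sleep(seconds).
- solve_ik(position, orientation): joint angles nearest the present ones, or None.
- read_state(): the state.
- snapshot(name): name is "scene" or "top" or "wrist"; returns the picture (420x560x3 uint8, blue, green, red); there is no depth.
- camera_params(name): a dict with "vfov" (degrees; the focal length in pixels is half the picture's height over the tangent of half this angle, whatever the lens; pixels are square), "cx", "cy" (the principal point, pixels), "dist" ([k1, k2, p1, p2, k3] as OpenCV has them; the pictures are not rectified), "R" (3x3) and "t" (3): a world point X has camera coordinates R X + t; the wrist camera has in their place "mount" (4x4, takes a point from camera to tool coordinates, whose origin is the TCP and whose axes are the tool frame's). Camera axes: x right, y down, z forward; pixel columns grow to the right and rows downward; lengths in m; the calibration is good to about 2 mm. A picture is of the moment at which its call begins: read the wrist's pose just before it. camera_params takes no time and is no camera call.
A pose or a line that the arm cannot do raises PlanningError and nothing moves.
- job_done(): hands the job in, once; it reports no verdict.
Trained networks look in the newest picture that a camera, given by its name, has taken for a name from the list of things; names that differ only in an ending like _2 or _b are one class to them, and where a whole thing is asked for, a point or a joint stands for the part that bears it (a point fixed in the world has none). Each returns a list of dicts, best first, with "confidence" (0 to 1); they miss things now and then, are a little off and sometimes report something else, mostly with a low value. They report only what shows in the picture. A call takes as long as a camera call.
- outline_of(camera, name): "pixels" (420x560 bool, what is visible of it).
- landmark_of(camera, name): "point" ([x, y, z] in m, in the coordinates of the camera as it stood for that picture, good to about 4 mm: a listed point, or the origin of a listed thing).
The state is a dict: "time": time; "q": joint angles; "qd": joint speeds; "tau": joint torques, N m; "ee_pos": TCP position; "ee_rot": TCP orientation; "wrist_force": force on the tool from outside, world axes, zero at the start; "moment": the same for the moment, N m; "grip_width": finger opening in m.
Only numpy, scipy, OpenCV 4.12 (cv2) and the standard library are available. Lean on these libraries where they do the work, as an engineer would, in place of code of your own. Each camera call takes 0.05 s, during which the arm holds its last target.

### The job

Three food warmers stand on the counter; a toggle lever leaning towards its warmer's well is on, leaning away from the well (towards the robot) is off, and only one warmer may be on at a time. With the fingertips, first push the lever of the empty warmer that was left on over until it snaps off, then push the lever of the warmer holding the lidded pot over until it snaps on. Lift nothing, leave the third warmer off, and leave the pot, shaker, squeeze bottle and spatula where they are.

Things in the scene. Friction and masses are not known exactly. Their poses are not given: they have to be found in the camera images.
- warmer_a: metal food warmer, a box 340 (x) x 200 (y) x 130 mm high, flat top, fixed; origin: centre of its underside; x points away from the robot, to its well (within 0.2 rad). Round well, 156 mm across, in the top, 70 mm to +x; black toggle lever 100 mm to -x. This one is empty and has been left on; a shaker stands on its top beside the lever. The three stand side by side in any order.
- warmer_a_pivot (a point): pivot of warmer_a's toggle lever, on the warmer's centre line, 135 mm above the counter and 5 mm above the flat top; axes as the warmer's (x towards the well)
- warmer_a_tip (a point): centre of the 18 mm ball at the tip of warmer_a's lever
- warmer_a_lever (a joint): toggle lever, 60 mm from pivot to centre of its 18 mm ball tip, rod 12 mm thick. 0 = off: leans 0.45 rad from upright to the warmer's -x, towards the robot; 0.9 = on: leans 0.45 rad to +x, to the well. 0.45 is upright: an over-centre spring drives it from there to the nearer stop; about 3 N near the tip moves it off a stop. Starts on (0.9).
- warmer_b: metal food warmer, a box 340 (x) x 200 (y) x 130 mm high, flat top, fixed; origin: centre of its underside; x points away from the robot, to its well (within 0.2 rad). Round well, 156 mm across, in the top, 70 mm to +x; black toggle lever 100 mm to -x. This one holds the lidded pot and is off. The three stand side by side in any order.
- warmer_b_pivot (a point): pivot of warmer_b's toggle lever, on the warmer's centre line, 135 mm above the counter and 5 mm above the flat top; axes as the warmer's (x towards the well)
- warmer_b_tip (a point): centre of the 18 mm ball at the tip of warmer_b's lever
- warmer_b_lever (a joint): toggle lever, 60 mm from pivot to centre of its 18 mm ball tip, rod 12 mm thick. 0 = off: leans 0.45 rad from upright to the warmer's -x, towards the robot; 0.9 = on: leans 0.45 rad to +x, to the well. 0.45 is upright: an over-centre spring drives it from there to the nearer stop; about 3 N near the tip moves it off a stop. Starts off (0).
- warmer_c: metal food warmer, a box 340 (x) x 200 (y) x 130 mm high, flat top, fixed; origin: centre of its underside; x points away from the robot, to its well (within 0.2 rad). Round well, 156 mm across, in the top, 70 mm to +x; black toggle lever 100 mm to -x. This one is empty and off, and stays so. The three stand side by side in any order.
- warmer_c_pivot (a point): pivot of warmer_c's toggle lever, on the warmer's centre line, 135 mm above the counter and 5 mm above the flat top; axes as the warmer's (x towards the well)
- warmer_c_tip (a point): centre of the 18 mm ball at the tip of warmer_c's lever
- warmer_c_lever (a joint): toggle lever, 60 mm from pivot to centre of its 18 mm ball tip, rod 12 mm thick. 0 = off: leans 0.45 rad from upright to the warmer's -x, towards the robot; 0.9 = on: leans 0.45 rad to +x, to the well. 0.45 is upright: an over-centre spring drives it from there to the nearer stop; about 3 N near the tip moves it off a stop. Starts off (0).
- pot_mid (a point): lidded steel pot hanging by its 176 mm flange in warmer_b's well (the flange lies on the warmer's top, the 136 mm body inside the well with room to shift); the point is on its axis, 21 mm above the warmer's top; the black lid knob, 30 mm across, reaches 42 mm above the warmer's top. To be left alone
- shaker_mid (a point): steel shaker, 44 mm across, 72 mm tall, standing loose on warmer_a's top about 70 mm to the left (+y) of the lever; the point is half-way up. To be left alone
- squeeze_bottle_mid (a point): white squeeze bottle, 56 mm across, 185 mm tall with its nozzle, standing on the counter to the right of the warmers; the point is on its axis 70 mm up. To be left alone
- spatula_mid (a point): spatula lying flat on the counter on the robot's side of the warmers; the point is on it near its middle. To be left alone

How it is judged:
By the outcome, as a careful person would: the job done as asked, in the order asked, and still so for the second after the job is handed in, with the robot touching nothing.
It also fails if it takes over 42 s, if anything falls off the work surface, if the arm or the gripper's body presses on something with over 40 N, if the wrist force passes 120 N, or if a joint passes its speed limit or range.

## Working session

There is one attempt and no reset: what is moved stays moved. The work goes in short steps, each a Python script; the robot and the scene stay as the last script left them, time stands still between calls to the robot, and variables do not carry over. Pictures are saved under pics/ and viewed, and the job is handed in when it is done.

```bash
ls; mkdir -p pics
python3 - <<'E'
from bench import *
import cv2
for n in ("scene","top","wrist"):
    cv2.imwrite(f"pics/{n}0.png",snapshot(n))
    if n=='wrist': continue
    c=camera_params(n); import numpy as np
    R=np.array(c["R"]);t=np.array(c["t"])
    print(n,c["vfov"],-R.T@t)
    for w in ["warmer_a_pivot","warmer_a_tip","warmer_a","pot_mid","shaker_mid","squeeze_bottle_mid","spatula_mid"]:
        for d in landmark_of(n,w)[:4]:
            print(w,round(d["confidence"],2),np.round(R.T@(np.array(d["point"])-t),3))
s=read_state();print(s["time"],s["ee_pos"],s["ee_rot"],s["grip_width"],s["wrist_force"])
E
```

```text
pics
scene 51.45217345760759 [1.03903077 0.20665948 1.08741103]
warmer_a_pivot 0.76 [ 0.502 -0.006  0.136]
warmer_a_tip 0.65 [ 0.52  -0.009  0.186]
warmer_a 0.68 [ 0.551 -0.284  0.004]
warmer_a 0.62 [ 0.601 -0.017 -0.003]
pot_mid 0.88 [0.675 0.282 0.148]
pot_mid 0.21 [0.496 0.063 0.165]
shaker_mid 0.6 [0.495 0.063 0.165]
squeeze_bottle_mid 0.92 [ 0.437 -0.497  0.068]
squeeze_bottle_mid 0.55 [ 0.245 -0.316  0.008]
spatula_mid 0.62 [ 0.248 -0.313  0.01 ]
top 51.490931010342685 [ 0.23958616 -0.08354468  1.27680541]
warmer_a_pivot 0.63 [ 0.496 -0.006  0.135]
warmer_a_pivot 0.37 [ 0.525 -0.009  0.19 ]
warmer_a_tip 0.39 [ 0.525 -0.01   0.191]
warmer_a 0.65 [ 0.601 -0.015 -0.002]
warmer_a 0.65 [ 0.548 -0.281 -0.003]
warmer_a 0.62 [0.601 0.283 0.001]
pot_mid 0.74 [0.671 0.282 0.153]
shaker_mid 0.76 [0.495 0.059 0.169]
squeeze_bottle_mid 0.81 [ 0.438 -0.502  0.069]
spatula_mid 0.81 [ 0.239 -0.316  0.004]
0.85 [ 0.24400846 -0.60244579  0.2312834 ] [-0.1352193   0.69406618 -0.69404594  0.13523358] 0.08507981206552447 [ 0.54980476  0.42532988 -0.359331  ]
```

View pics/scene0.png

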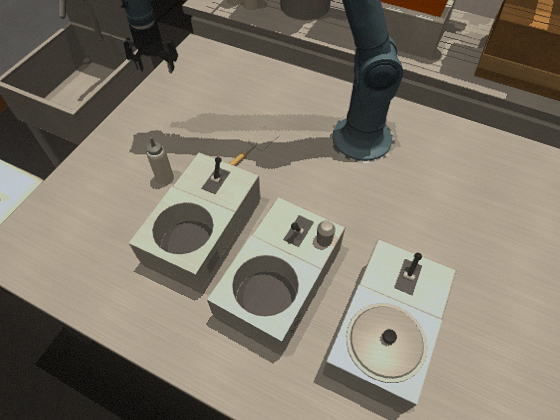

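View pics/top0.png

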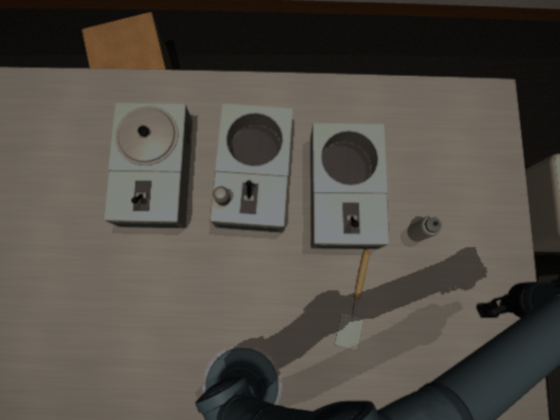

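Run:
```python
from bench import *
import numpy as np
for n in ("scene","top"):
    c=camera_params(n)
    R=np.array(c["R"]);t=np.array(c["t"])
    for w in ["warmer_b_pivot","warmer_b_tip","warmer_c_tip","warmer_c_pivot"]:
        for d in landmark_of(n,w)[:4]:
            print(n,w,round(d["confidence"],2),np.round(R.T@(np.array(d["point"])-t),3))
from scipy.spatial.transform import Rotation as Ro
print(Ro.from_quat(read_state()["ee_rot"]).as_matrix().round(3))
```

```text
scene warmer_b_pivot 0.92 [0.497 0.282 0.135]
scene warmer_b_pivot 0.26 [ 0.498 -0.007  0.133]
scene warmer_b_tip 0.61 [0.472 0.283 0.187]
scene warmer_c_pivot 0.59 [ 0.452 -0.284  0.133]
top warmer_b_pivot 0.64 [0.496 0.279 0.136]
top warmer_b_pivot 0.28 [ 0.455 -0.287  0.133]
top warmer_b_tip 0.7 [0.671 0.283 0.152]
top warmer_b_tip 0.48 [0.474 0.283 0.191]
top warmer_c_tip 0.47 [ 0.429 -0.285  0.191]
top warmer_c_tip 0.26 [0.495 0.058 0.166]
top warmer_c_pivot 0.94 [ 0.452 -0.285  0.135]
[[-0.927 -0.     0.375]
 [-0.375  0.    -0.927]
 [-0.    -1.    -0.   ]]
```

The scene picture shows C on the right with its lever near (217,165). A is in the middle, with its lever at (298,228) leaning to the well and the shaker at (325,232). B is on the left with the pot, its lever near (415,265). Both cameras agree on these positions to within about 5 mm, and the heights fit (pivot 0.135, tip 0.19). I'll shut the gripper, check the plan, and move above A on its well side.

```bash
cat > h.py <<'E'
from bench import *
import numpy as np, cv2
from scipy.spatial.transform import Rotation as Ro
def quat(yaw,flip=False):
    z=np.array([np.cos(yaw),np.sin(yaw),0])*(-1 if flip else 1); y=np.array([0,0,-1.]); x=np.cross(y,z)
    return Ro.from_matrix(np.c_[x,y,z]).as_quat()
PA=np.array([.499,-.007]); YA=-0.09
PB=np.array([.497,.281]); YB=0.015
def at(P,yaw,d,z): return [*(P+d*np.array([np.cos(yaw),np.sin(yaw)])),z]
def st(m=""):
    s=read_state(); print(m,round(s["time"],2),np.round(s["ee_pos"],4),np.round(s["wrist_force"],1),round(s["grip_width"],4))
E
python3 - <<'E'
from h import *
for f in (0,1): print(f,[np.round(solve_ik(at(*a),quat(a[1],f)),2) if solve_ik(at(*a),quat(a[1],f)) is not None else None for a in [(PA,YA,.076,.3),(PA,YA,.01,.168),(PB,YB,-.075,.3),(PB,YB,-.01,.168)]])
p=read_state()["ee_pos"]
grip(0.0)
move_straight([p[0],p[1],.33],v=.2)
st()
move_ptp(at(PA,YA,.076,.32),quat(YA))
st()
for n in ("wrist","scene"): cv2.imwrite(f"pics/{n}1.png",snapshot(n))
E
```

```text
0 [array([ 0.44,  0.24, -0.57,  1.68,  0.13,  1.27, -0.24]), array([ 0.46,  0.24, -0.58,  1.97,  0.16,  0.98, -0.29]), array([ 0.48,  0.24, -1.28,  1.81,  0.24,  1.27, -0.84]), array([ 0.21,  0.47, -0.99,  1.83,  0.45,  1.08, -0.93])]
1 [array([ 0.92,  0.45, -1.24,  1.66,  0.43,  1.35,  2.67]), array([ 0.97,  0.47, -1.23,  1.95,  0.51,  1.08,  2.57]), array([ 0.46,  0.22, -1.24,  1.81,  0.22,  1.27,  2.31]), array([ 0.36,  0.62, -1.24,  1.83,  0.64,  1.17,  2.07])]
 2.66 [ 0.2438 -0.6019  0.329 ] [ 0.1  0.5 -0.9] -0.0001
 5.06 [ 0.5748 -0.016   0.3198] [0.7 0.2 0.1] 0.0002
```

View pics/wrist1.png

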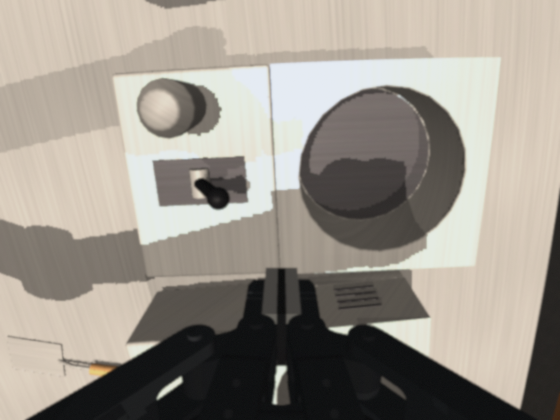

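View pics/scene1.png

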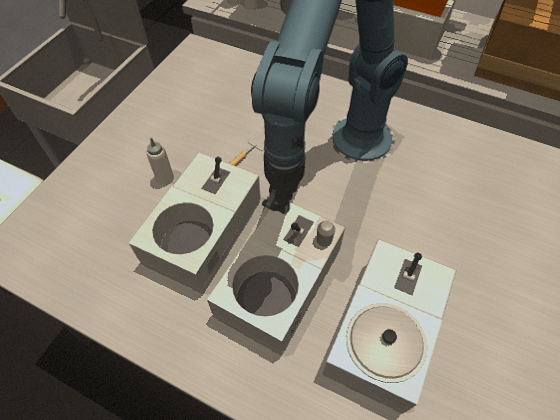

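Run:
```python
from h import *
s=read_state(); M=np.array(camera_params("wrist")["mount"]); T=Ro.from_quat(s["ee_rot"]).as_matrix()
for w in ["warmer_a_pivot","warmer_a_tip","shaker_mid"]:
    for d in landmark_of("wrist",w)[:2]:
        p=M@np.r_[d["point"],1]; print(w,round(d["confidence"],2),np.round(T@p[:3]+s["ee_pos"],3))
```

```text
warmer_a_pivot 0.76 [ 0.495 -0.009  0.137]
warmer_a_tip 0.67 [ 0.524 -0.012  0.188]
shaker_mid 0.61 [0.498 0.06  0.17 ]
```

The wrist view shows A's lever ball at (217,198), leaning to the well, and the shaker at (168,107). The wrist landmarks match the fixed cameras to within 4 mm. Next I descend on the well side and push A's lever towards the robot in small steps.

Run:
```python
from h import *
PA=np.array([.498,-.008])
move_straight(at(PA,YA,.076,.168),v=.2); st("down")
for d in (.04,.03,.022,.016,.011):
    move_straight(at(PA,YA,d,.168),v=.08); st(d)
cv2.imwrite("pics/scene2.png",snapshot("scene"))
move_straight(at(PA,YA,.04,.168),v=.1)
move_straight(at(PA,YA,.06,.30),v=.2); st("up")
cv2.imwrite("pics/wrist2.png",snapshot("wrist"))
s=read_state(); M=np.array(camera_params("wrist")["mount"]); T=Ro.from_quat(s["ee_rot"]).as_matrix()
for w in ["warmer_a_pivot","warmer_a_tip","shaker_mid"]:
    for d in landmark_of("wrist",w)[:2]:
        p=M@np.r_[d["point"],1]; print(w,round(d["confidence"],2),np.round(T@p[:3]+s["ee_pos"],3))
```

```text
down 6.22 [ 0.5748 -0.0146  0.1692] [ 0.1  0.6 -0.3] -0.0001
0.04 6.82 [ 0.5399 -0.0116  0.1697] [ 3.3 -0.7  4.3] 0.0001
0.03 7.09 [ 0.5257 -0.0107  0.1667] [ 0.6 -0.3  0.4] -0.0001
0.022 7.34 [ 0.518  -0.0099  0.1668] [-0.1 -0.   0.8] 0.0001
0.016 7.59 [ 0.5133 -0.0094  0.1677] [-0.6 -0.6 -0.2] -0.0001
0.011 7.84 [ 0.5086 -0.009   0.168 ] [0.1 0.4 0.5] 0.0002
up 9.15 [ 0.5565 -0.0135  0.2986] [-0.2  0.3  0. ] 0.0002
warmer_a_pivot 0.61 [ 0.497 -0.009  0.14 ]
warmer_a_tip 0.6 [ 0.471 -0.009  0.187]
shaker_mid 0.64 [0.499 0.061 0.166]
```

View pics/wrist2.png

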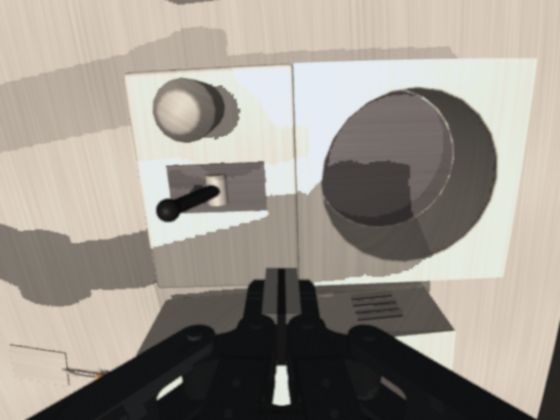

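A is off: its ball is now at (168,210), leaning to the robot, with the tip measured at x=0.471. The shaker at (185,110) hasn't moved. Next is B.

Run:
```python
from h import *
def look(ws,tag):
    cv2.imwrite(f"pics/wrist{tag}.png",snapshot("wrist"))
    s=read_state(); M=np.array(camera_params("wrist")["mount"]); T=Ro.from_quat(s["ee_rot"]).as_matrix()
    for w in ws:
        for d in landmark_of("wrist",w)[:2]:
            p=M@np.r_[d["point"],1]; print(w,round(d["confidence"],2),np.round(T@p[:3]+s["ee_pos"],3))
p=read_state()["ee_pos"]
move_straight([p[0],p[1],.32],v=.2)
move_ptp(at(PB,YB,-.076,.30),quat(YB)); st("above")
look(["warmer_b_pivot","warmer_b_tip"],3)
move_straight(at(PB,YB,-.076,.168),v=.2); st("down")
for d in (-.04,-.03,-.022,-.016,-.011):
    move_straight(at(PB,YB,d,.168),v=.08); st(d)
move_straight(at(PB,YB,-.04,.168),v=.1)
move_straight(at(PB,YB,-.07,.32),v=.2); st("up")
look(["warmer_b_pivot","warmer_b_tip","pot_mid"],4)
for n in ("scene","top"):
    cv2.imwrite(f"pics/{n}4.png",snapshot(n))
    c=camera_params(n);R=np.array(c["R"]);t=np.array(c["t"])
    for w in ["warmer_a_tip","warmer_b_tip","warmer_c_tip","pot_mid","shaker_mid","squeeze_bottle_mid","spatula_mid"]:
        for d in landmark_of(n,w)[:2]:
            print(n,w,round(d["confidence"],2),np.round(R.T@(np.array(d["point"])-t),3))
st()
```

```text
above 10.83 [0.4224 0.278  0.2997] [ 0.6 -0.1 -0.1] 0.0002
warmer_b_tip 0.63 [0.473 0.281 0.19 ]
warmer_b_tip 0.47 [ 0.602  0.283 -0.001]
down 11.79 [0.4218 0.2806 0.169 ] [ 0.6  0.1 -0.6] -0.0001
-0.04 12.39 [0.4565 0.2805 0.1676] [-1.3 -1.   1.2] 0.0003
-0.03 12.67 [0.4674 0.2809 0.168 ] [-1.   1.1  0.5] 0.0001
-0.022 12.92 [0.4761 0.28   0.168 ] [ 0.3  0.5 -0.6] 0.0003
-0.016 13.17 [0.4818 0.2804 0.168 ] [-0.6 -0.3  0.3] -0.0
-0.011 13.42 [0.4864 0.2807 0.168 ] [-0.1  0.4  0.6] -0.0004
up 14.78 [0.4268 0.2792 0.3188] [ 0.6 -0.7 -0.5] 0.0
warmer_b_pivot 0.59 [0.499 0.284 0.135]
warmer_b_tip 0.92 [0.523 0.285 0.187]
pot_mid 0.92 [0.67  0.284 0.15 ]
scene warmer_a_tip 0.46 [ 0.47  -0.007  0.186]
scene warmer_a_tip 0.34 [ 0.428 -0.282  0.188]
scene warmer_b_tip 0.56 [0.526 0.283 0.189]
scene warmer_c_tip 0.51 [ 0.429 -0.282  0.188]
scene pot_mid 0.81 [0.675 0.287 0.148]
scene shaker_mid 0.86 [0.497 0.063 0.166]
scene squeeze_bottle_mid 0.86 [ 0.437 -0.498  0.071]
scene spatula_mid 0.87 [ 0.244 -0.316  0.008]
top warmer_a_tip 0.68 [ 0.598 -0.014  0.   ]
top warmer_a_tip 0.62 [ 0.476 -0.005  0.188]
top warmer_b_tip 0.54 [0.527 0.282 0.191]
top warmer_c_tip 0.46 [ 0.425 -0.283  0.19 ]
top pot_mid 0.82 [0.673 0.287 0.153]
top shaker_mid 0.7 [0.495 0.057 0.17 ]
top squeeze_bottle_mid 0.7 [ 0.438 -0.499  0.067]
top spatula_mid 0.85 [ 0.237 -0.319  0.004]
top spatula_mid 0.22 [ 0.599  0.278 -0.   ]
 15.78 [0.427 0.28  0.32 ] [ 0.   0.4 -0. ] 0.0001
```

View pics/wrist4.png

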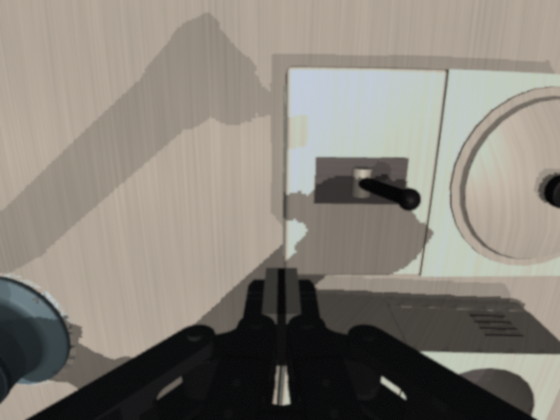

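View pics/scene4.png

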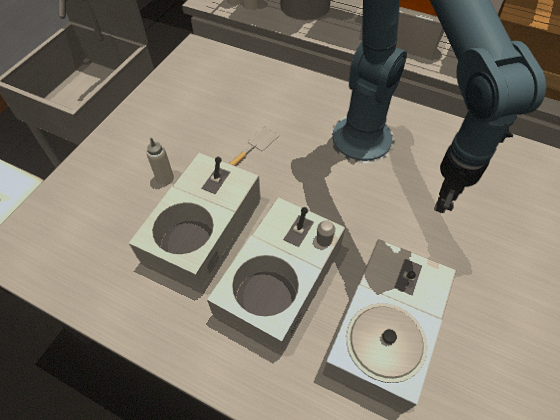

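B's lever ball, at (408,199) in the wrist view, now leans to the well. In the scene view, A's lever at (303,215) and C's at (217,165) lean to the robot, and everything else is where it was. The arm is clear of everything, so I'm handing in.

```bash
python3 -c "
from bench import *
job_done()"
```

```text
the job is handed in; nothing more can be done
```

Both levers are switched as asked, in the order asked, and the job is handed in. With the gripper shut, I pushed warmer A's lever (the empty one left on) off with the fingertips, then pushed warmer B's lever (the one with the pot) on.

- **Levers:** before hand-in, the cameras put A's tip about 26 mm on the robot's side of its pivot (off). B's tip was about 26 mm on the well side (on). C's tip still leaned to the robot (off).
- **Other objects:** the pot, shaker, squeeze bottle and spatula read within about 5 mm of where they started, which is within measurement noise.
- **Forces and time:** wrist force was read after each push step and never exceeded about 6 N. The last clock reading was about 15.8 s of the 42 s allowed, with the gripper about 0.32 m up and touching nothing.

The only disagreements were a few false detections, such as B's tip reported at the pot and A's tip reported at its warmer's origin. I set these aside because their heights didn't fit. Hand-in gives no verdict, so these pre-hand-in checks are the last evidence I have.

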